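# Hold the lint scraper over the filter screen to check its fit

## Robot

A 6-joint arm with a two-finger parallel gripper is mounted at the origin on the work surface. World frame = base frame: x ahead of the robot, y to its left, z up, the work surface at z = 0. Lengths are in m, angles in degrees, forces in N, time in s.
With the tool pointing down it reaches from about 0.3 to 0.775 m from the base axis. Payload 14.6 kg.
Tool frame: the origin (TCP) lies at the very end of the fingers, on their centre line; the grasp point (between the pads) lies 19 mm behind it (ctrl.grasp_offset is the distance from the TCP to the grasp point, in m); z points along the fingers, y is the line along which they close (so a half turn about z gives the same grasp; the last joint's range is limited). The gripper opens to 94 mm and grips with 3 to 60 N. Pads are 16 mm wide; open, the fingers measure 119 mm over their backs; the gripper's body (75 mm by 177 mm) begins 78 mm behind the grasp point.
Start: joints at [65.741, 17.183, 87.147, -0, 75.671, -3.816], TCP at [0.192, 0.515, 0.185] pointing down, gripper open.
Joint ranges: [-173.82, 173.82], [-45.26, 126.66], [13.44, 144.39], [-59.66, 239.66], [0, 175.72], [-146.38, 146.38]. Speed limits (degrees/s): [127.2, 127.2, 147.25, 180, 180, 180].

## Interface

Orientations are given as a 3x3 rotation matrix whose columns are the frame's x, y, z axes.
In Python, from cell import ctrl, readout, optics, hand_in gives the robot as it stands. The module is installed in compiled form; this text tells all that it offers. Calls block until the motion is done:
- ctrl.reach(position, orientation): joint-space move of the TCP to a pose.
- ctrl.move_linear(position, rot=None, rate=0.15, force_limit=None): straight line of the TCP; rot=None keeps the orientation; rate is the mean speed in m/s. With force_limit (N) it stops when the force on the tool has changed by that much, and returns True; else False.
- ctrl.move_joints(angles): joint-space move.
- ctrl.gripper_open() and ctrl.grab(): open the fingers fully, or close them until they stop; the grip force is fixed at half the most.
- ctrl.wait(seconds).
- ctrl.ik(position, orientation): joint angles nearest the present ones, or None.
- readout.sense(): the state.
- optics.get_image(name): name is "side" or "top"; returns the picture (420x560x3 uint8, red, green, blue); there is no depth.
- optics.calibration(name): a dict with "fov_y" (degrees; the focal length in pixels is half the picture's height over the tangent of half this angle, whatever the lens; pixels are square), "cx", "cy" (the principal point, pixels), "camera_from_world" (4x4, takes a point from world to camera coordinates). Camera axes: x right, y up, looking along -z (the intrinsics and any distortion apply to the point x, -y, -z); pixel columns grow to the right and rows downward; lengths in m; the calibration is good to about 2 mm. A picture is of the moment at which its call begins. calibration takes no time and is no camera call.
A pose or a line that the arm cannot do raises ctrl.MotionError and nothing moves.
- hand_in(): hands the job in; it is judged then, once.
The state is a dict: "t": time; "joints": joint angles; "dq": joint speeds; "joint_efforts": joint torques, N m; "tcp_pos": TCP position; "ee_rot": TCP orientation; "ft_force": force on the tool from outside, world axes, zero at the start; "torque": the same for the moment, N m; "opening": opening from 0.0 (shut) to 1.0 (fully open); "grasp_force": force on a finger pad.
Only numpy, scipy, OpenCV 4.12 (cv2) and the standard library are available. Lean on these libraries where they do the work, as an engineer would, in place of code of your own. Each camera call takes 0.05 s, during which the arm holds its last target. There are 200 camera calls.

## Task

Slide the clear guard of the lint filter box fully open first; then pick up the orange lint scraper, carry it over the toolbox, and hold it teeth down and level about one centimetre above the filter screen, centred on it and with its length along the screen's long way, so that I can check its fit. The scraper must not touch the filter box, its guard or the things around, the toolbox, bottle, dipper and brush stay where they are, and you finish still holding the scraper steady there with the guard left open.

Things in the scene. Friction and masses are not known exactly. Their poses are not given: they have to be found in the camera images.
- filterbox: Fixed white plastic box, 200 (its x) x 170 (its y) x 60 mm high, open on top, on the stainless tray (floor 4 mm above the work surface). Origin: centre of its underside, z up; yaw within +-0.3 rad. Walls 15 mm; filter screen inside, 30 mm above the underside. Two aluminium tracks at x = +-95 mm (tops at 70 mm) run out to y = 250 mm, on feet at y = 243 mm.
- filter (a point): Centre of the top face of the filter screen (dark with a steel grid), 170 mm long along its x, 140 mm wide along its y, 30 mm below the box's rim. Axes as the filter box's; z up.
- guard (a joint): Position of the guard along its track in m: 0 shut (covering the screen), 0.16 fully open, moving along the filter box's +y. It starts between 0 and 0.03. It stays where it is left; about 2 N moves it slowly.
- guard_handle (a point): Centre of the top of the guard's handle: blue upright bar, 70 (box's x) x 12 (y) x 36 mm high, in the middle of the clear guard, a flat level sheet 180 x 160 x 5 mm with blue border. This point is 103 mm above the box's underside; the guard's upper face is 36 mm below it. Can be gripped from above across its 12 mm. Axes as the box's.
- scraper: Loose orange plastic lint scraper, 110 (its x) x 30 (its y) x 70 mm high, 60 to 120 g, standing on the tray on two rows of teeth. Origin: middle of its underside, level with the teeth tips; z up. From the tips up: teeth and back, 110 x 30 mm, to 32 mm, then a grip bar 90 mm long, 18 mm thick (along y), from 32 to 70 mm. It is the same turned half round.
- toolbox: Closed red steel toolbox, 204 (its x) x 104 x 84 mm high, 1.6 kg, loose, standing between scraper and filter box; leave alone. Origin at the centre of its underside.
- bottle: Closed green glass bottle, 66 mm diameter, 190 mm tall, standing loose; leave alone. Origin at the centre of its underside.
- dipper: Aluminium dipper, a cup of 100 mm diameter and 70 mm high with a bar handle reaching to 155 mm from its axis along its +x, top at 81 mm, loose; leave alone. Origin at the centre of its underside.
- brush: Purple scrubbing brush, 50 (its x) x 170 (its y) x 42 mm high, lying loose on its bristles; leave alone. Origin at the centre of its underside.
Not all that is in view belongs to the job. What is meant by the scraper is not pink or turquoise, and is the larger of those in its own colour.

How it is judged:
By the outcome, as a careful person would: the job done as asked, in the order asked, and still so for the second after the job is handed in, while the arm keeps its last pose, push and grip.
It also fails if it takes over 59 s, if anything falls off the work surface, if the arm or the gripper's body presses on something with over 40 N, if the wrist force passes 120 N, or if a joint passes its speed limit or range.

## Working session

There is one attempt and no reset: what is moved stays moved. The work goes in short steps, each a Python script; the robot and the scene stay as the last script left them, time stands still between calls to the robot, and variables do not carry over. Pictures are saved under pics/ and viewed, at most 11 in all, crops included, and the job is handed in when it is done.

```bash
mkdir -p pics; ls
python3 - <<'E'
from cell import ctrl, readout, optics
import cv2
for n in("side","top"):
    cv2.imwrite(f"pics/{n}0.png",optics.get_image(n)[:,:,::-1]); print(optics.calibration(n))
s=readout.sense();print(s['t'],s['tcp_pos'],s['ee_rot'],ctrl.grasp_offset)
E
```

```text
pics
{'fov_y': 44.994562274041975, 'cx': 281.58921517565983, 'cy': 211.13933871065743, 'camera_from_world': array([[ 9.27830308e-01, -3.73002468e-01, -2.79469468e-04,
        -5.74267937e-01],
       [ 2.33336486e-01,  5.79831304e-01,  7.80608572e-01,
        -5.79831741e-02],
       [-2.91006879e-01, -7.24337502e-01,  6.25020143e-01,
        -1.65652412e+00],
       [ 0.00000000e+00,  0.00000000e+00,  0.00000000e+00,
         1.00000000e+00]])}
{'fov_y': 50.88497368042739, 'cx': 284.3066916073052, 'cy': 209.55962741294414, 'camera_from_world': array([[-0.01278844, -0.99991197,  0.0035366 , -0.25048563],
       [ 0.99356171, -0.01230889,  0.11262158, -0.50695526],
       [-0.11256813,  0.00495409,  0.99363166, -1.42160542],
       [ 0.        ,  0.        ,  0.        ,  1.        ]])}
0.1 [0.1919938  0.51513612 0.18465217] [[-9.37022517e-01  3.49268688e-01 -4.32161365e-04]
 [ 3.49268944e-01  9.37022088e-01 -9.00885195e-04]
 [ 9.02937544e-05 -9.95090257e-04 -9.99999501e-01]] 0.0188
```

View pics/side0.png

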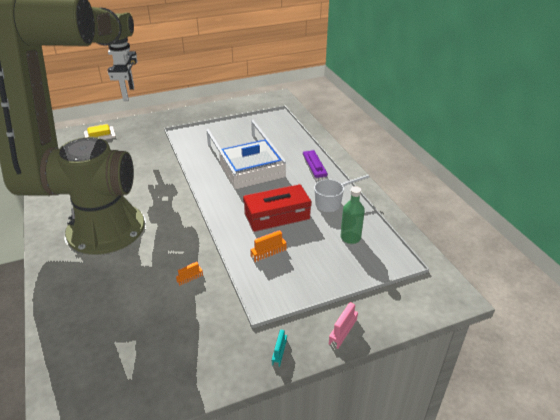

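View pics/top0.png

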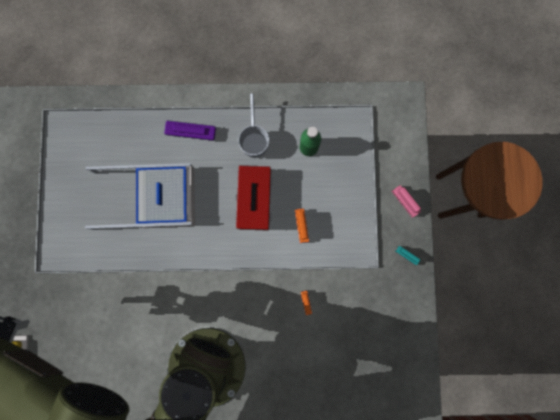

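The candidates for the scraper are:
- large orange: top (303,225), side (268,245), on the tray
- small orange: top (307,302), side (190,272)
- pink: top (407,200)
- turquoise: top (408,255)

By the description it is the large orange one. I'll check it in close crops, along with the box.

Run:
```python
import cv2, numpy as np
a=cv2.imread("pics/top0.png")[150:250,80:330]; b=cv2.imread("pics/side0.png")[110:275,195:375]
cv2.imwrite("pics/topc.png",cv2.resize(a,None,fx=3.2,fy=3.2,interpolation=cv2.INTER_CUBIC))
cv2.imwrite("pics/sidec.png",cv2.resize(b,None,fx=3.6,fy=3.6,interpolation=cv2.INTER_CUBIC))
```

```text
(no output)
```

View pics/topc.png

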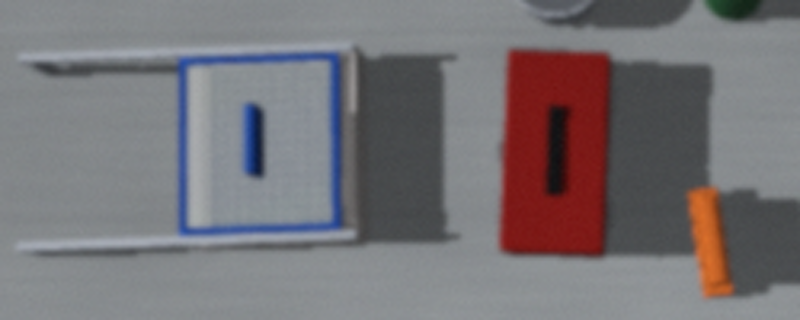

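View pics/sidec.png

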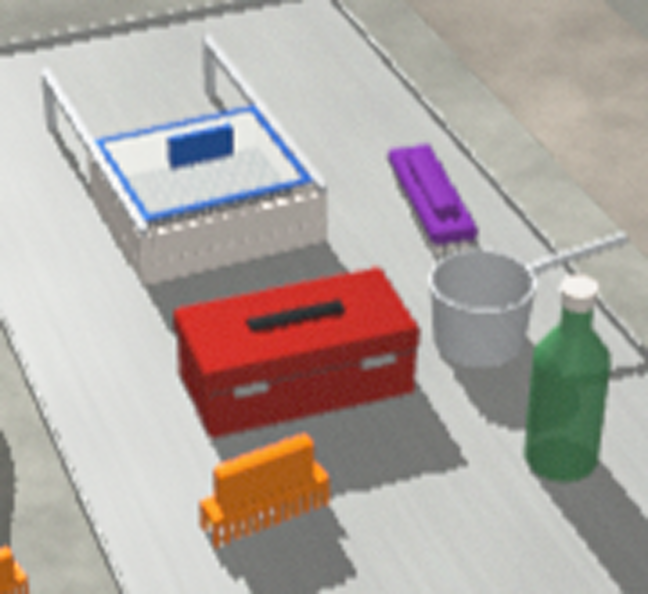

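The top crop shows the blue handle's top near crop (250,139), the guard's corners at (180,58), (340,53), (341,230) and (182,235), and the large orange scraper at (688..733, 188..296). The side crop confirms that the scraper stands on its teeth with the grip bar up, at (200..328, 436..545). Next I'll fit poses from both views.

```bash
cat > vis.py <<'E'
import numpy as np, cv2
from cell import optics
CAL={n:optics.calibration(n) for n in("side","top")}
def proj(n,P,k1=0.):
    c=CAL[n];T=c["camera_from_world"];p=np.atleast_2d(P)@T[:3,:3].T+T[:3,3]
    u=np.c_[p[:,0],-p[:,1]]/-p[:,2:]; u=u*(1+k1*(u**2).sum(1,keepdims=True))
    return u*210/np.tan(np.radians(c["fov_y"]/2))+[c["cx"],c["cy"]]
def place(L,x,y,z,a):
    c,s=np.cos(a),np.sin(a);return np.asarray(L)@np.array([[c,s,0],[-s,c,0],[0,0,1]])+[x,y,z]
def cuboid(x,y,z0,z1): return [[i*x/2,j*y/2,z] for i in(-1,1) for j in(-1,1) for z in(z0,z1)]
E
cat > fit.py <<'E'
from vis import *
from scipy.optimize import least_squares, minimize
up=lambda P,s,o:(np.array(P)+.5)/s-.5+o
tr=[[.095,.25,.07],[.095,-.085,.07],[-.095,.25,.07],[-.095,-.085,.07]]
g=[[.09,.08,.067],[.09,-.08,.067],[-.09,-.08,.067],[-.09,.08,.067],[0,0,.103]]
bot=[[-.1,-.085,0],[.1,-.085,0]]
top=up([(20,57),(355,47),(18,246),(355,238),(180,58),(340,53),(341,230),(182,235),(250,139)],3.2,[80,150])
side=up([(208,38),(325,190),(46,72),(148,232),(252,108),(312,180),(148,218),(97,142),(200,130),(150,283),(326,243)],3.6,[195,110])
def res(v,full=False):
    x,y,z,a,q,kt,ks=v; G=np.array(g)+[0,q,0]
    L=np.vstack([tr,G])
    rt=proj("top",place(L,x,y,z,a),kt)-top; rs=proj("side",place(np.vstack([L,bot]),x,y,z,a),ks)-side
    return (rt,rs) if full else np.r_[rt.ravel(),rs.ravel()]
s=least_squares(res,[.45,.1,.004,0,.01,0,0],loss="soft_l1"); print("box",s.x.round(4)); 
for r in res(s.x,True): print(r.round(1).tolist())
s0=least_squares(lambda v:res(np.r_[v,0,0]),s.x[:5],loss="soft_l1");print("nok",s0.x.round(4),s0.cost,s.cost)
# scraper silhouettes
K=4; win={"top":(290,200,30,50),"side":(240,220,60,50)}; M={}
for n,(u,v,w,h) in win.items():
    im=cv2.cvtColor(cv2.imread(f"pics/{n}0.png")[v:v+h,u:u+w],cv2.COLOR_BGR2HSV)
    m=((im[...,0]>6)&(im[...,0]<24)&(im[...,1]>140)).astype(np.uint8)*255
    M[n]=cv2.GaussianBlur(cv2.morphologyEx(cv2.resize(m,None,fx=K,fy=K,interpolation=cv2.INTER_CUBIC),cv2.MORPH_CLOSE,np.ones((9,9))),(9,9),0)/255.
def cost(v,ks=(s.x[5],s.x[6])):
    c=0
    for n,k in zip(("top","side"),ks):
        m=np.zeros_like(M[n]);u,vv,_,_=win[n]
        for b in (cuboid(.11,.03,0,.032),cuboid(.09,.018,.032,.07)):
            p=((proj(n,place(b,*v),k)-[u,vv]+.5)*K-.5)
            cv2.fillConvexPoly(m,(cv2.convexHull(p.astype(np.float32))*16).round().astype(np.int32),1.,shift=4)
        c+=((cv2.GaussianBlur(m,(9,9),0)-M[n])**2).sum()
    return c
for ks in ((s.x[5],s.x[6]),(0,0)):
    f=lambda d:cost(np.array([.43,-.27,.004,.15])+d,ks)
    d=np.zeros(4)
    for _ in range(3): r=minimize(f,d,method="Nelder-Mead",options=dict(initial_simplex=d+np.vstack([np.zeros(4),np.diag([.02,.02,.01,.1])])));d=r.x
    print("scraper",(np.array([.43,-.27,.004,.15])+d).round(4),r.fun,sum(m.sum() for m in M.values()))
E
python3 fit.py
```

```text
box [ 0.5518  0.1256  0.0093  0.0222  0.0109 -0.013  -0.1762]
[[0.3, 0.2], [-0.1, -0.3], [-0.0, 0.2], [0.5, -0.9], [0.1, -0.1], [-0.2, -0.2], [0.0, 0.2], [-0.7, 0.4], [-0.0, -0.3]]
[[-0.1, 0.2], [-0.1, -1.2], [0.4, -0.0], [-0.8, -1.1], [0.9, -0.3], [0.5, 0.4], [-0.9, 0.9], [-0.5, 0.1], [0.3, 0.4], [-1.6, 1.3], [0.8, -0.3]]
nok [0.5521 0.125  0.008  0.0219 0.0114] 6.076516853099236 5.65108249848093
scraper [ 0.4508 -0.3116  0.0079  0.1686] 1025.0463237102867 15333.403921568628
scraper [ 0.4508 -0.3115  0.0076  0.1592] 1049.9838387694458 15333.403921568628
```

The two views agree with each other. Box heights come out about 4–5 mm above the stated ones and the scraper about 4 mm, so the bias is common. I'll act on the stated tray height and work relative to it.

```bash
cat > arm.py <<'E'
import numpy as np, cv2
from cell import ctrl, readout, optics
BOX=np.array([.552,.1253]);A=.022
def R(a): c,s=np.cos(a),np.sin(a);return np.array([[-c,-s,0],[-s,c,0],[0,0,-1.]])
def box(x,y,z): c,s=np.cos(A),np.sin(A);return np.array([BOX[0]+c*x-s*y,BOX[1]+s*x+c*y,z])
def show(*k):
    s=readout.sense()
    for i in ("t","tcp_pos","ft_force","opening","grasp_force")+k: print(i,np.round(s[i],4))
E
python3 - <<'E'
from arm import *
for p,a in [(box(0,.011,.2),A),(box(0,.17,.08),A),([.451,-.3115,.042],.163),(box(0,0,.081),A)]: print(np.round(ctrl.ik(p,R(a)),0))
ctrl.reach(box(0,.011,.17),R(A))
print(ctrl.move_linear(box(0,.011,.082),rate=.1,force_limit=8)); 
I={n:optics.get_image(n)[:,:,::-1] for n in("side","top")}
cv2.imwrite("pics/grip.png",np.hstack([cv2.resize(I["side"][90:200,195:305],None,fx=3.6,fy=3.6,interpolation=2),cv2.resize(I["top"][140:250,90:200],None,fx=3.6,fy=3.6,interpolation=2)]))
show()
E
```

```text
[ 10.  19.  83.  -0.  78. -81.]
[ 25.  32.  81.  -0.  67. -66.]
[ -38.   26.   95.   -0.   58. -138.]
[  9.  25.  91.  -0.  64. -82.]
False
t 3.125
tcp_pos [0.5521 0.1364 0.0827]
ft_force [-0.0959  0.0669  0.1354]
opening 1.0029
grasp_force 0.0
```

View pics/grip.png

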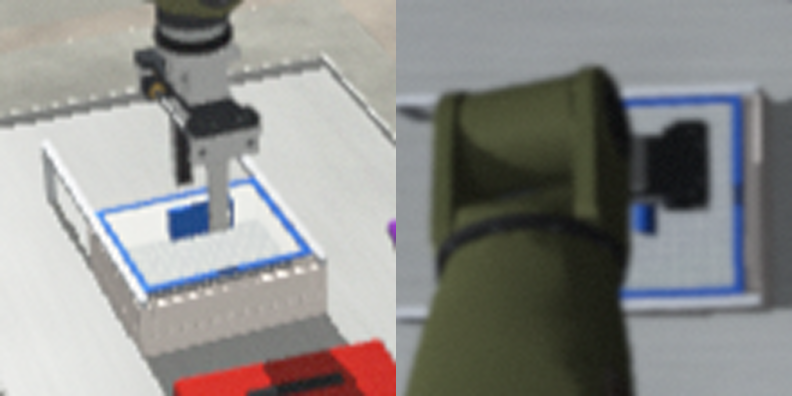

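The side crop shows the open fingers straddling the blue handle, with the near fingertip at crop (220,232), side pixel (256,154). I'll check the projections numerically for a systematic bias.

Run:
```python
from vis import *; from arm import *
s=readout.sense();t=s["tcp_pos"];r=s["ee_rot"]
for d in(.047,.0595):
  p=t-r[:,1]*d; print("side tip crop",[((proj("side",p+r[:,0]*w)-[195,90]+.5)*3.6-.5).round(0).tolist() for w in(-.008,.008)])
for h in (.03,.06,.097,.13):
  print("top",h,[((proj("top",t-r[:,2]*h-r[:,1]*.088+r[:,0]*w)-[90,140]+.5)*3.6-.5).round(0).tolist() for w in(-.037,.037)])
print("handle",((proj("top",box(0,.011,.107))-[90,140]+.5)*3.6-.5).round(0),((proj("side",box(0,.011,.107))-[195,90]+.5)*3.6-.5).round(0))
im=cv2.imread("pics/grip.png")
```

```text
side tip crop [[[226.0, 249.0]], [[211.0, 252.0]]]
side tip crop [[[231.0, 255.0]], [[216.0, 259.0]]]
top 0.03 [[[346.0, 145.0]], [[347.0, 230.0]]]
top 0.06 [[[339.0, 139.0]], [[340.0, 225.0]]]
top 0.097 [[[329.0, 131.0]], [[330.0, 220.0]]]
top 0.13 [[[319.0, 123.0]], [[320.0, 214.0]]]
handle [[247. 192.]] [[201. 207.]]
```

Run:
```python
from vis import *; from arm import *
im=optics.get_image("side")[:,:,::-1][100:190,205:305].copy()
im=cv2.resize(im,None,fx=6,fy=6,interpolation=2)
s=readout.sense();t=s["tcp_pos"];r=s["ee_rot"];print(t)
def dot(p,c): u=(proj("side",p)[0]-[205,100]+.5)*6-.5; cv2.circle(im,tuple(int(v) for v in u.round()),3,c,-1)
for d in(-.0595,-.047,.047,.0595):
  for w in(-.008,.008): dot(t-r[:,1]*d+r[:,0]*w,(0,0,255))
for x in(-.035,.035):
  for y in(-.006,.006):
    for z in(.071,.107): dot(box(x,.011+y,z),(0,255,0))
cv2.imwrite("pics/grip2.png",im)
```

```text
[0.55204038 0.13636269 0.08259571]
```

View pics/grip2.png

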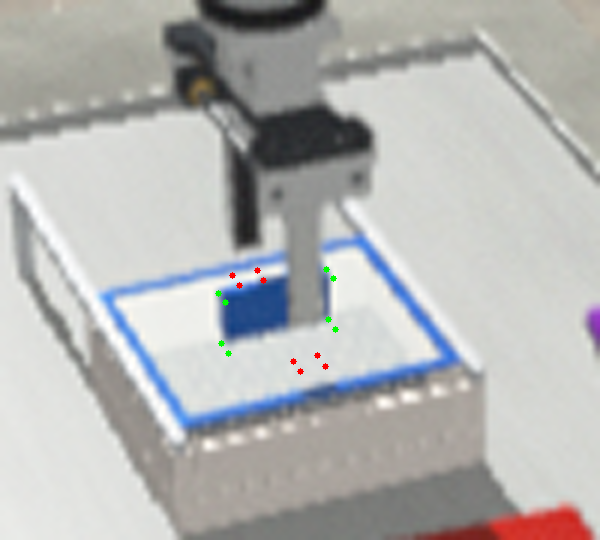

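The handle fits its predicted dots. The fingertips appear about 5.5 px (about 2 cm) higher than the reported TCP, while the columns agree. I'll settle the real tip height with a gentle touch-down on the guard sheet and check the tip projection in the start picture.

Run:
```python
from vis import *; from arm import *
print(proj("side",[[.192,.515,.185],[.192,.515,.205]]).round(1))
print(ctrl.move_linear(box(0,.011,.06),rate=.015,force_limit=3)); show()
```

```text
[[130.2 100.5]
 [129.2  95.7]]
False
t 4.7917
tcp_pos [0.5518 0.1363 0.0601]
ft_force [0.2739 0.1818 0.008 ]
opening 0.9964
grasp_force 0.0
```

Run:
```python
from vis import *; from arm import *
print(ctrl.move_linear(box(0,.011,.042),rate=.01,force_limit=3)); show()
im=cv2.resize(optics.get_image("side")[:,:,::-1][100:190,205:305],None,fx=6,fy=6,interpolation=2)
a=cv2.resize(cv2.imread("pics/side0.png")[20:120,80:160],None,fx=5.4,fy=5.4,interpolation=2)[:540,:200+0]
a=cv2.resize(cv2.imread("pics/side0.png")[80:110,105:138],None,fx=6,fy=6,interpolation=2); im[:a.shape[0],-a.shape[1]:]=a
cv2.imwrite("pics/touch.png",im)
```

```text
True
t 5.7917
tcp_pos [0.5518 0.1363 0.051 ]
ft_force [-0.0413 -0.2254  5.6675]
opening 1.0002
grasp_force 2.6473
```

View pics/touch.png

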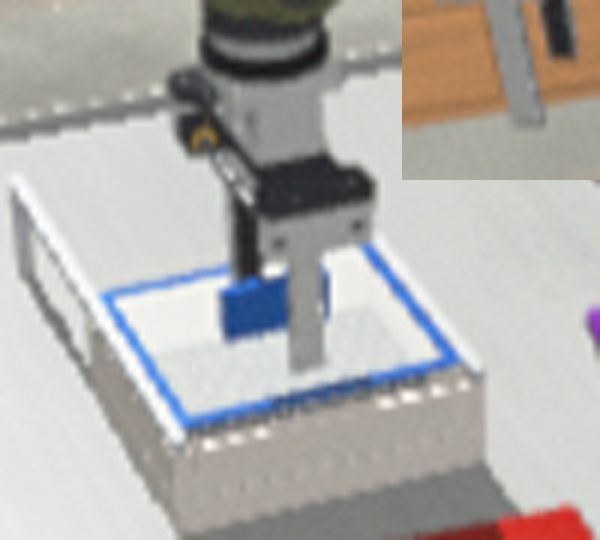

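The touch came at a reported TCP of 0.051, against a sheet at 0.071. So the real fingertips are about 20 mm above the reported TCP, and the picture shows the same. All commanded heights get -20 mm. Next: grip the handle and open the guard.

Run:
```python
from arm import *
ctrl.move_linear(box(0,.011,.060),rate=.05)
ctrl.grab(); show()
p=readout.sense()["tcp_pos"]
u=np.array([-np.sin(A),np.cos(A),0])
print(ctrl.move_linear(p+u*.165,rate=.05,force_limit=18)); show()
q=readout.sense()["tcp_pos"]; print("travel",np.linalg.norm(q-p))
```

```text
t 7.4083
tcp_pos [0.5518 0.1364 0.06  ]
ft_force [0.1005 0.6139 0.5206]
opening 0.1252
grasp_force 30.0
True
t 10.0667
tcp_pos [0.5484 0.288  0.06  ]
ft_force [-0.7096 -3.1827  5.6029]
opening 0.1257
grasp_force 30.0078
travel 0.15163157740407396
```

Run:
```python
from arm import *
p=readout.sense()["tcp_pos"]; u=np.array([-np.sin(A),np.cos(A),0])
print(ctrl.move_linear(p+u*.010,rate=.02,force_limit=22)); show()
print(ctrl.move_linear(readout.sense()["tcp_pos"]-u*.0008,rate=.02));show()
ctrl.gripper_open(); print("end",readout.sense()["tcp_pos"])
p=readout.sense()["tcp_pos"];ctrl.move_linear(p+[0,0,.14],rate=.2); show()
c,s=np.cos(A),np.sin(A)
ctrl.reach([.451,-.12,.25],R(A)); 
I={n:optics.get_image(n)[:,:,::-1] for n in("side","top")}
for n in I: cv2.imwrite(f"pics/open_{n}.png",I[n])
cv2.imwrite("pics/open.png",np.hstack([cv2.resize(I["side"][90:200,195:305],None,fx=3.6,fy=3.6,interpolation=2),cv2.resize(I["top"][140:250,90:200],None,fx=3.6,fy=3.6,interpolation=2)]))
```

```text
True
t 10.3417
tcp_pos [0.5484 0.2879 0.06  ]
ft_force [-1.5493 -3.4447  4.506 ]
opening 0.1297
grasp_force 30.0321
False
t 10.5917
tcp_pos [0.5484 0.2874 0.06  ]
ft_force [-2.1038  2.049  -0.1021]
opening 0.1225
grasp_force 30.0223
end [0.54842659 0.28706768 0.06000605]
t 12.75
tcp_pos [0.548  0.2869 0.1986]
ft_force [-0.2585 -0.218  -0.4534]
opening 0.9991
grasp_force 0.0
```

View pics/open.png

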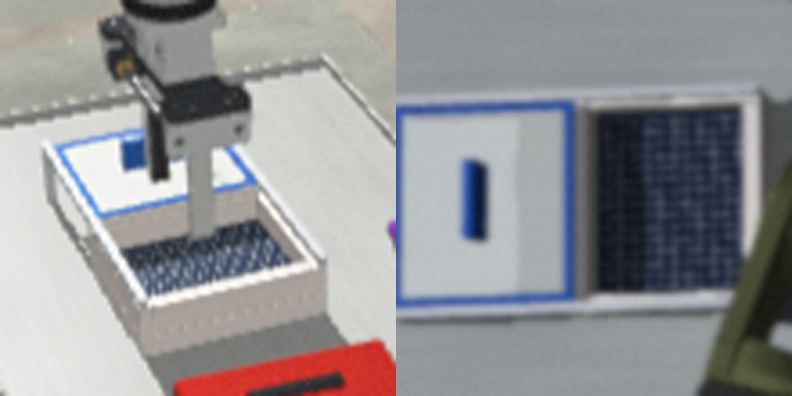

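The guard is fully open: in the top view the whole screen is clear and the blue edge lies at the rim's back wall. The stop also corrects the box's y to about 0.1275 in robot terms. Now the scraper.

```bash
sed -i 's/\.552,\.1253/.552,.1277/' arm.py
python3 - <<'E'
from arm import *
a=.163;S=np.array([.451,-.310,0])
ctrl.reach(S+[0,0,.13],R(a))
print(ctrl.move_linear(S+[0,0,.022],rate=.1,force_limit=6)); show()
ctrl.grab(); show()
I=optics.get_image("side")[:,:,::-1]
cv2.imwrite("pics/pick.png",cv2.resize(I[180:280,220:320],None,fx=5,fy=5,interpolation=2))
E
```

```text
False
t 16.5417
tcp_pos [ 0.4513 -0.3102  0.0226]
ft_force [ 0.1421 -0.0894  0.7872]
opening 1.003
grasp_force 0.0
t 17.6917
tcp_pos [ 0.451 -0.31   0.022]
ft_force [-0.7128  0.0255 -1.1768]
opening 0.1888
grasp_force 29.9473
```

View pics/pick.png

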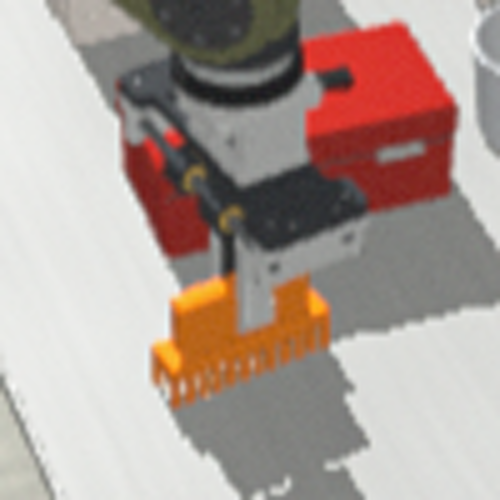

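The fingers hold the grip bar at its middle (opening 17.7 mm, against 18 mm for the bar). Now lift, carry over the toolbox and look before descending.

Run:
```python
from arm import *
p=readout.sense()["tcp_pos"]
ctrl.move_linear(p+[0,0,.17],rate=.12); show()
ctrl.move_linear(box(0,0,.192),rot=R(A),rate=.12); ctrl.move_linear(box(0,0,.10),rate=.1); ctrl.wait(.3); show()
I={n:optics.get_image(n)[:,:,::-1] for n in("side","top")}
cv2.imwrite("pics/over.png",np.hstack([cv2.resize(I["side"][90:200,195:305],None,fx=3.6,fy=3.6,interpolation=2),cv2.resize(I["top"][140:250,90:200],None,fx=3.6,fy=3.6,interpolation=2)]))
for n in I: cv2.imwrite(f"pics/over_{n}.png",I[n])
```

```text
t 19.3083
tcp_pos [ 0.4508 -0.3099  0.1913]
ft_force [ 0.2755  0.0802 -1.0228]
opening 0.192
grasp_force 29.9471
t 24.5667
tcp_pos [0.5521 0.1277 0.1003]
ft_force [-1.0763  0.0611 -1.2521]
opening 0.1907
grasp_force 29.947
```

View pics/over.png

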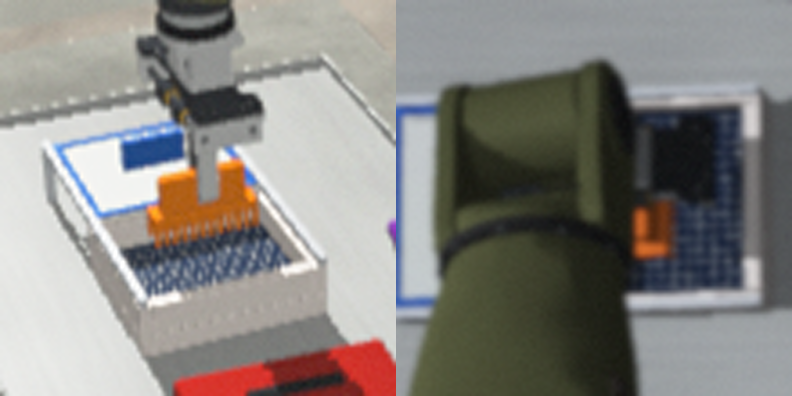

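The scraper hangs level above the screen with its length along x. I'll check its x-centring numerically.

Run:
```python
from vis import *; from arm import *
im=cv2.cvtColor(cv2.imread("pics/over_side.png"),cv2.COLOR_BGR2HSV)[120:175,225:280]
m=(im[...,0]>6)&(im[...,0]<24)&(im[...,1]>140)
v,u=np.nonzero(m);u=u+225;v=v+120
print("obs",u.min(),u.max(),v.min(),v.max())
for dz in(0,.004):
  b=box(0,0,0); P=proj("side",np.vstack([place(cuboid(.11,.03,0,.032),b[0],b[1],.082+dz,A),place(cuboid(.09,.018,.032,.07),b[0],b[1],.082+dz,A)]))
  print("pred",P.min(0).round(1),P.max(0).round(1))
# top: low-x end of scraper rows
im=cv2.cvtColor(cv2.imread("pics/over_top.png"),cv2.COLOR_BGR2HSV)[180:225,140:185]
m=(im[...,0]>6)&(im[...,0]<24)&(im[...,1]>140);v,u=np.nonzero(m);print("top obs",u.max()+140,v.max()+180)
P=proj("top",place(cuboid(.11,.03,0,.032),b[0],b[1],.084,A));print("top pred",P.max(0).round(1))
```

```text
obs 236 266 122 158
pred [235.6 133.8] [267.1 159.4]
pred [235.5 132.9] [267.1 158.5]
top obs 166 211
top pred [167.7 211.4]
```

Run:
```python
from vis import *; from arm import *
o=cv2.imread("pics/over_top.png").astype(int);g=cv2.imread("pics/open_top.png").astype(int)
print("scraper R-B row 200-208 cols 155..172",(o[200:209,155:173,2]-o[200:209,155:173,0]).mean(0).round().tolist())
print("rows 190..218 R-B at cols 160-164",(o[190:218,159:163,2]-o[190:218,159:163,0]).mean(1).round().tolist())
print("open top grey row185-205 cols 136..198",list(zip(range(136,199),g[180:208,136:199].mean((0,2)).round().astype(int).tolist())))
print("handle B-R cols 104..124",list(zip(range(104,125),(g[188:202,104:125,0]-g[188:202,104:125,2]).mean(0).round().astype(int).tolist())))
p=np.array([.5484,.2871,0]);print("handle pred L,R top,R bottom",proj("top",[p+[0,.006,.107],p+[0,-.006,.107],p+[0,-.006,.071]]).round(1)[:,0])
def c(x,y,z):return box(x,y,z)
print("pred rim inner -y top, outer -y top, inner +y top/guard edge",proj("top",[c(0,-.07,.064),c(0,-.085,.064),c(0,.07,.064),c(0,.08,.071)]).round(1)[:,0])
print("scraper pred -y edge z.082,.114; grip edge top", proj("top",[c(-.03,-.015,.082),c(-.03,-.015,.114),c(-.03,-.009,.152)]).round(1))
```

```text
scraper R-B row 200-208 cols 155..172 [41.0, 97.0, 139.0, 144.0, 123.0, 97.0, 84.0, 86.0, 93.0, 92.0, 72.0, 40.0, 12.0, -14.0, -28.0, -29.0, -29.0, -28.0]
rows 190..218 R-B at cols 160-164 [-4.0, -3.0, -2.0, 2.0, 5.0, 14.0, 30.0, 47.0, 66.0, 81.0, 85.0, 86.0, 86.0, 87.0, 86.0, 82.0, 89.0, 121.0, 154.0, 161.0, 136.0, 68.0, 0.0, -22.0, -25.0, -28.0, -28.0, -30.0]
open top grey row185-205 cols 136..198 [(136, 140), (137, 109), (138, 91), (139, 93), (140, 103), (141, 108), (142, 98), (143, 80), (144, 68), (145, 55), (146, 37), (147, 27), (148, 29), (149, 31), (150, 29), (151, 32), (152, 35), (153, 30), (154, 26), (155, 28), (156, 30), (157, 30), (158, 36), (159, 48), (160, 54), (161, 52), (162, 57), (163, 61), (164, 53), (165, 48), (166, 53), (167, 56), (168, 52), (169, 51), (170, 56), (171, 56), (172, 52), (173, 57), (174, 60), (175, 53), (176, 49), (177, 56), (178, 60), (179, 54), (180, 51), (181, 56), (182, 55), (183, 52), (184, 62), (185, 89), (186, 138), (187, 185), (188, 200), (189, 190), (190, 160), (191, 113), (192, 79), (193, 72), (194, 72), (195, 70), (196, 66), (197, 60), (198, 55)]
handle B-R cols 104..124 [(104, 7), (105, 8), (106, 12), (107, 32), (108, 72), (109, 107), (110, 108), (111, 81), (112, 54), (113, 40), (114, 26), (115, 15), (116, 9), (117, 7), (118, 7), (119, 8), (120, 7), (121, 8), (122, 7), (123, 7), (124, 7)]
handle pred L,R top,R bottom [107.8 111.6 115.9]
pred rim inner -y top, outer -y top, inner +y top/guard edge [186.4 191.  142.8 139. ]
scraper pred -y edge z.082,.114; grip edge top [[167.9 203.3]
 [165.2 202. ]
 [159.8 200.4]]
```

Scraper and box agree with their predictions to about 1 mm. Now descend to 1 cm above the screen, which is the pick height plus 40 mm.

Run:
```python
from arm import *
print(ctrl.move_linear(box(0,0,.062),rate=.04,force_limit=8)); ctrl.wait(.5); show("ee_rot")
I={n:optics.get_image(n)[:,:,::-1] for n in("side","top")}
cv2.imwrite("pics/final.png",np.hstack([cv2.resize(I["side"][90:200,195:305],None,fx=3.6,fy=3.6,interpolation=2),cv2.resize(I["top"][90:260,90:340],None,fx=1.6,fy=396/170,interpolation=2)]))
```

```text
False
t 26.2667
tcp_pos [0.552  0.1277 0.062 ]
ft_force [ 0.9144 -0.2142 -0.8501]
opening 0.1879
grasp_force 29.947
ee_rot [[-0.9998 -0.022  -0.    ]
 [-0.022   0.9998  0.    ]
 [ 0.      0.     -1.    ]]
```

View pics/final.png

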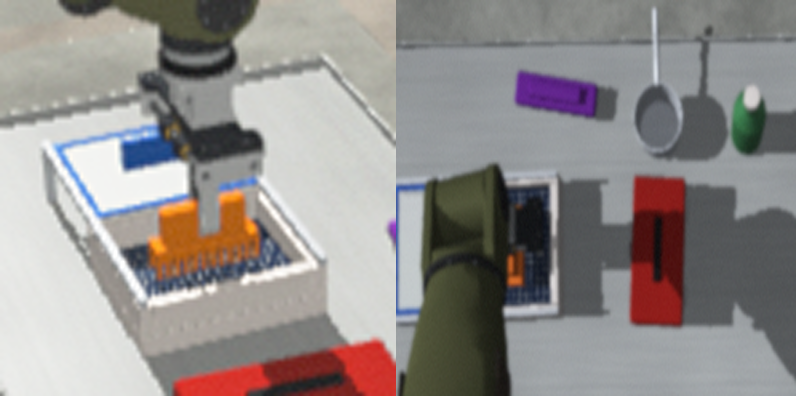

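The scraper hangs level and centred above the screen, with no contact force. The guard is open, and the toolbox, bottle, dipper and brush are undisturbed.

```bash
python3 -c "
from cell import hand_in
print(hand_in())"
```

```text
the job is handed in; nothing more can be done
None
```

The job is handed in at about 26 s: the guard is fully open, and the orange scraper is held teeth down, level and centred about 1 cm above the filter screen, its length along the screen's long way.

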